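# Dispense one heat sink into the pick-up nest

## Task

The board on the foam pad needs one heat sink: press the plunger of the heat-sink dispenser fully in, once, so that a single heat sink comes out, and let the plunger spring all the way back out. Then push that heat sink sideways along the outlet shelf into the blue pick-up nest until it sits against the orange end stop. Only press and push with the fingertips: lift nothing, leave the other heat sinks in the magazine and do not disturb the tools and parts around.

Things in the scene. Friction and masses are not known exactly. Their poses are not given: they have to be found in the camera images.
- dispenser: Aluminium bench dispenser with clear magazine, fixed, 71 mm high. Origin: on the desk under the magazine's centre; x: the way the plunger is pressed and heat sinks come out; y: along the outlet shelf to the nest (yaw 90 deg: x to robot's left, y to robot). Other entries give mm in this frame. Base x -58..59, y -32..32, top z 14; magazine x,y +-17,+-21; spring tube beside it out to y +-32, top z 40.
- plunger (a joint): Sliding plunger of the dispenser, m pressed in: 0 = out (its spring returns it there), 0.042 = fully in, at its stop. Spring 4 N at the start to 8 N fully in, plus about 1 N of drag per 0.1 m/s. Its blade pushes the lowest heat sink right out of the gate as it comes fully in; let back out, the next heat sink drops to the magazine floor.
- press_face (a point): Centre of the outer face of the plunger's red thumb pad (40 x 24 mm) on an upright black push plate 66 mm wide along y, z 21..51. Pressed along the dispenser's +x. Out: x -67, y 0, z 36; it moves with the plunger. Free desk behind it.
- outlet (a point): Where the centre of the ejected heat sink stands, within some 3 mm: x 38.5, y 0, z 21.5. It is on the outlet shelf: x 16..59, y -32..94, flat top at z 14, with a low fence on its outer edge (x 53..58, y -16..94, top z 20). The shelf is open towards -y, where fingertips can stand to push.
- nest (a point): Centre of a heat sink fully seated in the nest: x 40, y 73, z 21.5. The nest is the blue-floored end of the shelf, a slot 26 mm wide (x 27..53) between fences with tops at z 20; the inner fence is x 22..27, y 56..94, with a flared lead-in from y 38. It is closed by the orange end stop, top z 26, face at y 88.
- sink_1_center (a point): Centre of the lowest heat sink in the magazine, the one to come out. Light finned block, 22 mm along the dispenser's x, 30 mm along its y, 15 mm high, loose, about 20 g. Its own axes are the dispenser's to within 0.02 rad at the start.
- sink_2_center (a point): Centre of the second heat sink, resting on the first; same size.
- sink_3_center (a point): Centre of the third (top) heat sink; same size.
- cutters: Side cutters with red handles, 60 x 112 x 12 mm. Bystander; origin at the centre of its underside.
- pliers: Pliers with blue handles, 60 x 127 x 12 mm. Bystander; origin at the centre of its underside.
- red_driver: Screwdriver with a red handle, 22 x 159 x 22 mm. Bystander; origin at the centre of its underside.
- meter: Yellow and black multimeter, 163 x 83 x 48 mm. Bystander; origin at the centre of its underside.
- flux_jar: Amber jar with a white lid, 43 mm across, 38 mm high. Bystander; origin at the centre of its underside.

How it is judged (in metres and radians):
On the way, in this order (a step that is already met when the one before it is completed fails the run):
1. the plunger is pressed fully in and the lowest heat sink is out on the outlet shelf (value of joint plunger above 0.0375 m and x of sink_1_center in the frame of dispenser above 0.032 m and y of sink_1_center in the frame of dispenser between -0.02 and 0.02 m), for 0.05 s.
2. the plunger is back out and the next heat sink has dropped to the magazine floor, the first one still at the outlet (value of joint plunger below 0.003 m and z of sink_2_center in the frame of dispenser below 0.0245 m and y of sink_1_center in the frame of dispenser below 0.045 m), for 0.1 s.
At the end, for the whole second after the job is handed in: The first heat sink lies flat in the nest, within 5 mm of touching the end stop, between the fences and square to them within 0.15 rad, at rest; the plunger is out (under 3 mm pressed); the two other heat sinks are in the magazine, moved down by one (y of sink_1_center in the frame of dispenser between 0.068 and 0.0765 m and x of sink_1_center in the frame of dispenser between 0.035 and 0.045 m and z of sink_1_center in the frame of dispenser between 0.019 and 0.024 m and angle between the y axis of sink_1_center and the y axis of dispenser, either way round below 0.15 rad and angle between sink_1_center's own z axis and vertical below 0.1 rad and linear speed of sink_1 below 0.01 m/s and value of joint plunger below 0.003 m and z of sink_2_center in the frame of dispenser below 0.0245 m and z of sink_3_center in the frame of dispenser below 0.04 m and x of sink_2_center in the frame of dispenser between -0.006 and 0.006 m and y of sink_2_center in the frame of dispenser between -0.006 and 0.006 m and x of sink_3_center in the frame of dispenser between -0.006 and 0.006 m and y of sink_3_center in the frame of dispenser between -0.006 and 0.006 m).
It fails at once if the dispensed heat sink is lifted (more than 7 mm) or leaves the shelf (z of sink_1_center in the frame of dispenser above 0.0285 m or z of sink_1_center in the frame of dispenser below 0.012 m).
It fails at once if a second heat sink comes out of the magazine, or one is taken out of its top (x of any of sink_2_center, sink_3_center in the frame of dispenser above 0.009 m or z of sink_2_center in the frame of dispenser above 0.044 m or z of sink_3_center in the frame of dispenser above 0.059 m).
It fails at once if a bystander is moved more than 15 mm (distance of any of cutters, pliers, red_driver, meter, flux_jar from where it was at the start of the episode above 0.015 m).
It also fails if it takes over 42 s, if anything falls off the work surface, if the arm or the gripper's body presses on something with over 40 N, if the wrist force passes 120 N, or if a joint passes its speed limit or range.

## Robot

A 6-joint arm with a two-finger parallel gripper is mounted at the origin on a cart in front of the work surface, level with it; the furniture and walls round the work are solid. World frame = base frame: x ahead of the robot, y to its left, z up, the work surface at z = 0. Lengths are in mm, angles in rad, forces in N, time in s.
With the tool pointing down it reaches from about 275 to 875 mm from the base axis. Payload 12.5 kg.
Tool frame: the origin (TCP) lies at the very end of the fingers, on their centre line; the grasp point (between the pads) lies 19 mm behind it; z points along the fingers, y is the line along which they close (so a half turn about z gives the same grasp; the last joint's range is limited). The gripper opens to 85 mm and grips with 20 to 120 N. Pads are 22 mm wide; open, the fingers measure 114 mm over their backs; the gripper's body (76 mm by 85 mm) begins 54 mm behind the grasp point. The pads swing forward as they close: fully open they stand 13 mm farther back than shut.
Start: joints at [1.259, 0.351, 1.652, -0, 1.139, -0.085], TCP at [123.642, 535.908, 231.29] pointing down, gripper open.
Joint ranges: [-2.75, 2.75], [-0.79, 2.1], [0.01, 2.65], [-1.57, 4.71], [0.07, 3.14], [-2.87, 2.87]. Speed limits (rad/s): [2.22, 2.22, 2.79, 3.14, 3.14, 3.14].

## Interface

Orientations are given as a 3x3 rotation matrix whose columns are the frame's x, y, z axes.
In Python, from rig import r gives the robot as it stands.
- The arm moves only by the shell command python3 -m inch 'ROWS' [FORCE]. ROWS is JSON, a list of rows, each an object of numbers: "dx", "dy", "dz": the shift along the tool's x, y, z in m; "rx", "ry", "rz": the turn, a rotation vector about the tool's x, y, z in rad; "gripper": the finger opening in m, from 0 to 0.0854. In form: [{"dx": .., "dy": .., "dz": .., "rx": .., "ry": .., "rz": .., "gripper": ..}, ...]. A call has exactly 8 rows; each row shifts and turns the commanded pose from where the row before left it, along the tool's axes as they then stand; what a row does not reach is not made up. A row lasts 1/12 s, in which the tool goes at most 41.7 mm and 7.16 degrees, less where a joint would pass 70% of its speed; a pose out of reach is approached as far as the arm can. A call is refused whole if a number of a shift passes 0.0417 or a number of a turn 0.125, either way. A call with a gripper value outside its range is refused whole. The fingers move at their own pace and stop on an object; FORCE is the grip in N (left out, the last holds). Time passes only in rows, so rows that do not move let the fingers close, or fill a call up. It gives the time, the measured TCP pose, the force, the opening and the grip force at its end, in the units of the state.
- r.read_state(): the state, without advancing time (a new reading comes with each control period).
- r.read_camera(name): name is "scene" or "top" or "wrist"; returns (picture, depth): 480x640x3 uint8, red, green, blue; 480x640 float32, mm along the optical axis (not along the pixel's ray), 0 where there is no reading.
- r.camera_model(name): a dict with "fx", "fy", "cx", "cy" (pixels), "k1" (the pictures are not rectified: a ray, as slopes to the right and down, at radius r is drawn at 1 + k1 r^2 times it, then the intrinsics apply), "R" (3x3) and "t" (3): a world point X has camera coordinates R X + t; the wrist camera has in their place "mount" (4x4, takes a point from camera to tool coordinates, whose origin is the TCP and whose axes are the flange's). Camera axes: x right, y down, z forward; pixel columns grow to the right and rows downward; lengths in mm; the calibration is good to about 2 mm. A picture is of the moment at which its call begins: read the wrist's pose just before it. camera_model takes no time and is no camera call.
- r.finish_job(): hands the job in; it is judged then, once.
Trained networks look in the newest picture that a camera, given by its name, has taken for a name from the list of things; names that differ only in an ending like _2 or _b are one class to them, and where a whole thing is asked for, a point or a joint stands for the part that bears it (a point fixed in the world has none). Each returns a list of dicts, best first, with "p" (0 to 1); they miss things now and then, are a little off and sometimes report something else, mostly with a low value. They report only what shows in the picture. A call takes as long as a camera call.
- r.find_in(thing, camera): "bbox" ([left, top, width, height] in pixels, round what is visible of it).
- r.masks_of(thing, camera): "mask" (480x640 bool, what is visible of it) and "bbox" ([left, top, width, height] in pixels, round what is visible of it).
- r.spot_point(thing, camera): "location" ([column, row] in pixels: a listed point, or the origin of a listed thing).
The state is a dict: "time_s": time; "qpos": joint angles; "joint_velocities": joint speeds; "effort": joint torques, N m; "position": TCP position; "orientation": TCP orientation; "wrist_force": force on the tool from outside, world axes, zero at the start; "wrist_torque": the same for the moment, N m; "grip_width": finger opening in mm; "gripper_force": force on a finger pad.
Only numpy, scipy, OpenCV 4.12 (cv2) and the standard library are available. Lean on these libraries where they do the work, as an engineer would, in place of code of your own. Each camera call takes 0.05 s, during which the arm holds its last target. There are 200 camera calls.

## Working session

There is one attempt and no reset: what is moved stays moved. The work goes in short steps, Python scripts to look and compute and a shell command to move; the robot and the scene stay as the last step left them, time stands still between calls to the robot, and variables do not carry over. Pictures are saved under pics/ and viewed, at most 10 in all, crops included, and the job is handed in when it is done.

```bash
mkdir -p pics; cat > h.py <<'E'
import numpy as np, cv2
from rig import r
def undist(m,u,v):
    K=np.array([[m["fx"],0,m["cx"]],[0,m["fy"],m["cy"]],[0,0,1.]])
    return cv2.undistortPoints(np.array([[[u,v]]],float),K,np.array([m["k1"],0,0,0,0.]))[0,0]
def pose(cam):
    m=r.camera_model(cam)
    if "R" in m: R=np.array(m["R"]);t=np.array(m["t"]);return m,R.T,-R.T@t
    s=r.read_state();M=np.array(m["mount"]);O=np.array(s["orientation"])
    return m,O@M[:3,:3],O@M[:3,3]+np.array(s["position"])
def onz(P,u,v,z):
    m,R,c=P; a=undist(m,u,v); d=R@np.array([a[0],a[1],1]); return c+d*(z-c[2])/d[2]
def proj(P,X):
    m,R,c=P; p=R.T@(np.array(X)-c); K=np.array([[m["fx"],0,m["cx"]],[0,m["fy"],m["cy"]],[0,0,1.]])
    return cv2.projectPoints(p.reshape(1,1,3),np.zeros(3),np.zeros(3),K,np.array([m["k1"],0,0,0,0.]))[0].ravel()
E
python3 - <<'E'
from h import *
s=r.read_state();print(np.round(s["orientation"],3).tolist(),s["position"])
for cam in("top","scene"):
    P=pose(cam);im,d=r.read_camera(cam);cv2.imwrite(f"pics/{cam}0.png",im[...,::-1])
    for n,z in(("dispenser",0),("press_face",36),("outlet",21.5),("nest",21.5),("sink_3_center",51.5),("flux_jar",0),("meter",0),("pliers",0),("cutters",0),("red_driver",0)):
        for q in r.spot_point(n,cam)[:1]:
            print(cam,n,round(q["p"],2),np.round(q["location"]),np.round(onz(P,*q["location"],z)))
E
```

```text
[[-0.974, 0.225, -0.0], [0.225, 0.974, -0.001], [0.0, -0.001, -1.0]] [123.5372688  535.58603044 230.74093829]
top dispenser 0.77 [392. 235.] [ 567. -247.    0.]
top press_face 0.76 [415. 232.] [ 569. -309.   36.]
top outlet 0.64 [381. 238.] [ 554. -209.   22.]
top nest 0.83 [388. 259.] [ 490. -228.   22.]
top sink_3_center 0.59 [382. 239.] [ 547. -209.   52.]
top meter 0.95 [190. 248.] [532. 372.   0.]
top pliers 0.8 [462. 282.] [ 421. -457.    0.]
top red_driver 0.59 [333. 182.] [734. -68.   0.]
scene dispenser 0.91 [299. 188.] [ 563. -251.    0.]
scene press_face 0.49 [287. 165.] [ 577. -308.   36.]
scene outlet 0.85 [306. 196.] [ 557. -203.   22.]
scene nest 0.83 [330. 183.] [ 481. -223.   22.]
scene sink_3_center 0.39 [300. 174.] [ 557. -254.   52.]
scene flux_jar 0.52 [243. 261.] [766. -70.   0.]
scene meter 0.72 [392. 403.] [541. 368.   0.]
scene pliers 0.74 [319. 130.] [ 439. -444.    0.]
scene cutters 0.77 [358. 160.] [ 369. -295.    0.]
scene red_driver 0.68 [257. 258.] [729. -68.   0.]
```

```bash
python3 -c "
import cv2
a=cv2.imread('pics/top0.png')[140:320,290:500];b=cv2.imread('pics/scene0.png')[90:270,200:410]
cv2.imwrite('pics/v1.png',cv2.resize(cv2.vconcat([a,b])[:, :],None,fx=1.66*1,fy=1.66*1,interpolation=2) if 0 else cv2.resize(cv2.hconcat([a,b]),None,fx=1.9,fy=1.9,interpolation=2))"
```

```text
(no output)
```

View pics/v1.png

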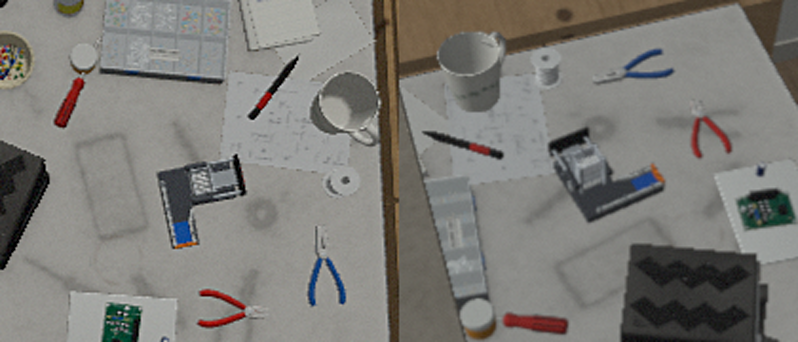

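Picture: the dispenser is in the centre-left of the plan view, plunger toward the mug (top px ≈ 417,232) and the nest toward the robot (≈ 388,262). The desk behind the plunger is free. I'll go there and look with the wrist camera.

```bash
python3 -m inch '[{"rz":0.12,"gripper":0},{"rz":0.12},{"rz":0.12},{"rz":0.12},{"rz":0.12},{"rz":0.12},{"rz":0.12},{"rz":0.12}]' && python3 -m inch '[{"rz":0.12},{"rz":0.12},{"dx":-0.036,"dy":0.0138},{"dx":-0.036,"dy":0.0138},{"dx":-0.036,"dy":0.0138},{"dx":-0.036,"dy":0.0138},{"dx":-0.036,"dy":0.0138},{"dx":-0.036,"dy":0.0138}]' && python3 -m inch '[{"dx":-0.036,"dy":0.0138},{"dx":-0.036,"dy":0.0138},{"dx":-0.036,"dy":0.0138},{"dx":-0.036,"dy":0.0138},{"dx":-0.036,"dy":0.0138},{"dx":-0.036,"dy":0.0138},{"dx":-0.036,"dy":0.0138},{"dx":-0.036,"dy":0.0138}]' && python3 -m inch '[{"dx":-0.036,"dy":0.0138},{"dx":-0.036,"dy":0.0138},{"dx":-0.036,"dy":0.0138},{"dx":-0.036,"dy":0.0138},{"dx":-0.036,"dy":0.0138},{"dx":-0.036,"dy":0.0138},{},{}]'
cat > look.py <<'E'
from h import *
import sys
P=pose("wrist");im,d=r.read_camera("wrist");cv2.imwrite(f"pics/{sys.argv[1]}.png",im[...,::-1])
np.save("d.npy",d);s=r.read_state();print(np.round(s["position"],1),np.round(s["orientation"],3).tolist(),s["time_s"],s["qpos"])
for n,z in(("dispenser",0),("press_face",36),("outlet",21.5),("nest",21.5),("sink_3_center",51.5)):
    for q in r.spot_point(n,"wrist")[:1]:
        print(n,round(q["p"],2),np.round(q["location"]),np.round(onz(P,*q["location"],z),1))
E
python3 look.py w1
```

```text
[123.7 535.9 231.3] [[-0.974, 0.225, -0.0], [0.225, 0.974, 0.0], [0.0, -0.0, -1.0]] 1.15 [ 1.25937945e+00  3.50719126e-01  1.65177371e+00  4.12070260e-06
  1.13910093e+00 -8.45999164e-02]$[0]: bad value
```

View pics/w1.png

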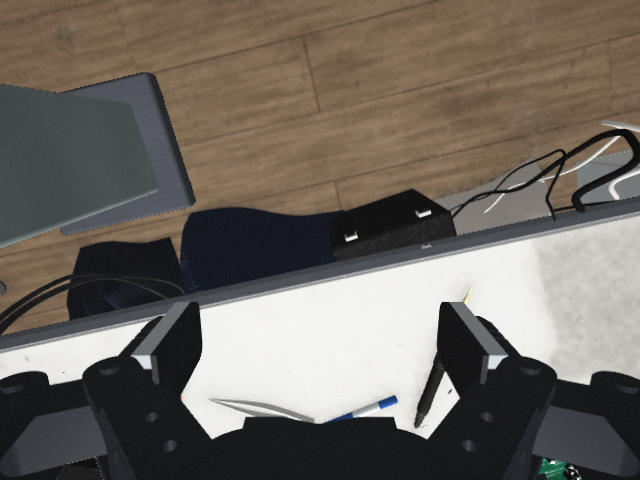

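The move was refused, so this wrist picture only shows the start area (the desk edge). Every row probably needs all its keys.

```bash
python3 -m inch '[{"dx":0,"dy":0,"dz":0,"rx":0,"ry":0,"rz":0.12,"gripper":0},{"dx":0,"dy":0,"dz":0,"rx":0,"ry":0,"rz":0.12,"gripper":0},{"dx":0,"dy":0,"dz":0,"rx":0,"ry":0,"rz":0.12,"gripper":0},{"dx":0,"dy":0,"dz":0,"rx":0,"ry":0,"rz":0.12,"gripper":0},{"dx":0,"dy":0,"dz":0,"rx":0,"ry":0,"rz":0.12,"gripper":0},{"dx":0,"dy":0,"dz":0,"rx":0,"ry":0,"rz":0.12,"gripper":0},{"dx":0,"dy":0,"dz":0,"rx":0,"ry":0,"rz":0.12,"gripper":0},{"dx":0,"dy":0,"dz":0,"rx":0,"ry":0,"rz":0.12,"gripper":0}]'; python3 -c "
from h import *
print(np.round(r.camera_model('wrist')['mount'],3))"
```

```text
time_s: 2.07
position: [123.7, 535.9, 231.3]
orientation: [[-0.369, 0.929, -0.0], [0.929, 0.369, -0.0], [-0.0, -0.0, -1.0]]
wrist_force: [-0.0, 0.3, -0.5]
grip_width: 0.1
gripper_force: 0.0
[[ 0.00000e+00 -9.64000e-01 -2.67000e-01  6.71230e+01]
 [ 1.00000e+00  0.00000e+00 -0.00000e+00 -8.88000e-01]
 [ 1.00000e-03 -2.67000e-01  9.64000e-01 -1.41313e+02]
 [ 0.00000e+00  0.00000e+00  0.00000e+00  1.00000e+00]]
```

```bash
python3 -m inch '[{"dx":0,"dy":0,"dz":0,"rx":0,"ry":0,"rz":0.12,"gripper":0},{"dx":0,"dy":0,"dz":0,"rx":0,"ry":0,"rz":0.12,"gripper":0},{"dx":-0.0365,"dy":0.0125,"dz":0,"rx":0,"ry":0,"rz":0,"gripper":0},{"dx":-0.0365,"dy":0.0125,"dz":0,"rx":0,"ry":0,"rz":0,"gripper":0},{"dx":-0.0365,"dy":0.0125,"dz":0,"rx":0,"ry":0,"rz":0,"gripper":0},{"dx":-0.0365,"dy":0.0125,"dz":0,"rx":0,"ry":0,"rz":0,"gripper":0},{"dx":-0.0365,"dy":0.0125,"dz":0,"rx":0,"ry":0,"rz":0,"gripper":0},{"dx":-0.0365,"dy":0.0125,"dz":0,"rx":0,"ry":0,"rz":0,"gripper":0}]' && python3 -m inch '[{"dx":-0.0365,"dy":0.0125,"dz":0,"rx":0,"ry":0,"rz":0,"gripper":0},{"dx":-0.0365,"dy":0.0125,"dz":0,"rx":0,"ry":0,"rz":0,"gripper":0},{"dx":-0.0365,"dy":0.0125,"dz":0,"rx":0,"ry":0,"rz":0,"gripper":0},{"dx":-0.0365,"dy":0.0125,"dz":0,"rx":0,"ry":0,"rz":0,"gripper":0},{"dx":-0.0365,"dy":0.0125,"dz":0,"rx":0,"ry":0,"rz":0,"gripper":0},{"dx":-0.0365,"dy":0.0125,"dz":0,"rx":0,"ry":0,"rz":0,"gripper":0},{"dx":-0.0365,"dy":0.0125,"dz":0,"rx":0,"ry":0,"rz":0,"gripper":0},{"dx":-0.0365,"dy":0.0125,"dz":0,"rx":0,"ry":0,"rz":0,"gripper":0}]' && python3 -m inch '[{"dx":-0.0365,"dy":0.0125,"dz":0,"rx":0,"ry":0,"rz":0,"gripper":0},{"dx":-0.0365,"dy":0.0125,"dz":0,"rx":0,"ry":0,"rz":0,"gripper":0},{"dx":-0.0365,"dy":0.0125,"dz":0,"rx":0,"ry":0,"rz":0,"gripper":0},{"dx":-0.0365,"dy":0.0125,"dz":0,"rx":0,"ry":0,"rz":0,"gripper":0},{"dx":-0.0365,"dy":0.0125,"dz":0,"rx":0,"ry":0,"rz":0,"gripper":0},{"dx":-0.0365,"dy":0.0125,"dz":0,"rx":0,"ry":0,"rz":0,"gripper":0},{"dx":-0.0365,"dy":0.0125,"dz":0,"rx":0,"ry":0,"rz":0,"gripper":0},{"dx":-0.0365,"dy":0.0125,"dz":0,"rx":0,"ry":0,"rz":0,"gripper":0}]' && python3 -m inch '[{"dx":-0.0365,"dy":0.0125,"dz":0,"rx":0,"ry":0,"rz":0,"gripper":0},{"dx":-0.0365,"dy":0.0125,"dz":0,"rx":0,"ry":0,"rz":0,"gripper":0},{"dx":-0.0365,"dy":0.0125,"dz":0,"rx":0,"ry":0,"rz":0,"gripper":0},{"dx":-0.0365,"dy":0.0125,"dz":0,"rx":0,"ry":0,"rz":0,"gripper":0},{"dx":0,"dy":0,"dz":0,"rx":0,"ry":0,"rz":0,"gripper":0},{"dx":0,"dy":0,"dz":0,"rx":0,"ry":0,"rz":0,"gripper":0},{"dx":0,"dy":0,"dz":0,"rx":0,"ry":0,"rz":0,"gripper":0},{"dx":0,"dy":0,"dz":0,"rx":0,"ry":0,"rz":0,"gripper":0}]' | tail -6; python3 look.py w2
```

```text
time_s: 2.73
position: [229.6, 328.3, 231.4]
orientation: [[-0.144, 0.99, 0.0], [0.99, 0.144, 0.0], [0.0, 0.0, -1.0]]
wrist_force: [0.1, 0.5, 0.2]
grip_width: -0.4
gripper_force: 0.0
time_s: 3.4
position: [370.7, 53.3, 231.6]
orientation: [[-0.143, 0.99, 0.001], [0.99, 0.143, 0.0], [-0.0, 0.001, -1.0]]
wrist_force: [1.8, 0.9, 0.0]
grip_width: -0.2
gripper_force: 0.0
time_s: 4.07
position: [511.5, -221.3, 231.3]
orientation: [[-0.143, 0.99, 0.0], [0.99, 0.143, -0.0], [-0.0, 0.0, -1.0]]
wrist_force: [1.0, -0.4, -0.3]
grip_width: -0.1
gripper_force: 0.0
time_s: 4.73
position: [581.2, -355.6, 231.5]
orientation: [[-0.144, 0.99, -0.0], [0.99, 0.144, 0.0], [0.0, -0.0, -1.0]]
wrist_force: [-0.6, -0.3, 0.2]
grip_width: -0.1
gripper_force: 0.0
[ 581.3 -355.6  231.8] [[-0.144, 0.99, 0.0], [0.99, 0.144, -0.0], [-0.0, 0.0, -1.0]] 4.7833 [-6.17312900e-01  5.93790646e-01  1.27123484e+00  9.06496153e-05
  1.27640119e+00 -7.62209756e-01]
dispenser 0.61 [315.  80.] [ 560.7 -247.4    0. ]
press_face 0.68 [219.  25.] [ 483.7 -224.    36. ]
outlet 0.89 [308.  26.] [ 550.  -211.3   21.5]
nest 0.72 [219.  26.] [ 479.9 -221.7   21.5]
sink_3_center 0.59 [309.  71.] [ 557.2 -248.1   51.5]
```

View pics/w2.png

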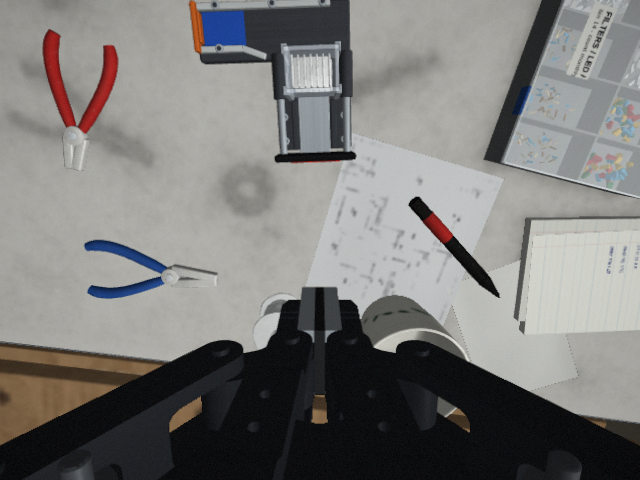

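Picture: the dispenser is at the top. The push plate's rear top edge runs (275,160) to (355,157), the magazine top is around (312,70), and the orange stop is at (198,25). The mug (410,335) and spool (270,320) are near the fingers, so I'll fit the pose and check clearance.

```bash
cat > fit.py <<'E'
from h import *
from scipy.optimize import least_squares
P=pose("wrist")
obs=[((-65,33,51),(275,160)),((-65,-33,51),(355,157)),((-17,21,71),(284,97)),((-17,-21,71),(342,95)),((17,21,71),(282,45)),((17,-21,71),(340,43)),((58,88,26),(201,0)),((22,88,26),(204,51))]
def T(p,X): c,s=np.cos(p[2]),np.sin(p[2]); return np.array([p[0]+c*X[0]-s*X[1],p[1]+s*X[0]+c*X[1],X[2]])
f=lambda p:np.concatenate([proj(P,T(p,X))-u for X,u in obs])
q=least_squares(f,[563,-248,1.7],x_scale=[10,10,.1],loss="soft_l1");print(q.x,np.degrees(q.x[2]));print(np.round(q.fun.reshape(-1,2),1).tolist())
np.save("pose.npy",q.x)
im=cv2.imread("pics/w2.png");p=q.x
def L(pts,col):
    cv2.polylines(im8,[np.int32([(proj(P,T(p,X))-[180,0])*4 for X in pts])],True,col,1)
im8=cv2.resize(im[0:150+20,180:370],None,fx=4,fy=4,interpolation=2)[:600]
L([(-17,-21,71),(17,-21,71),(17,21,71),(-17,21,71)],(0,255,0));L([(-65,-33,51),(-65,33,51)],(0,255,255))
L([(53,-16,20),(58,-16,20),(58,94,20),(53,94,20)],(255,0,255));L([(22,56,20),(27,56,20),(27,94,20),(22,94,20)],(255,0,255));L([(22,88,26),(58,88,26)],(0,255,0));L([(59,-32,14),(59,-20,14),(16,-32,14)],(255,255,0))
cv2.imwrite("pics/fit.png",im8)
d=np.load("d.npy");m,R,c=P
for (u,v) in [(380,305),(415,300),(440,330),(465,350),(270,300),(265,330)]:
    a=undist(m,u,v);z=d[v,u];print(u,v,np.round(c+R@(np.array([a[0],a[1],1])*z)))
s=r.read_state();O=np.array(s["orientation"]);pos=s["position"]
for n,X in(("press start",(-90,0,36)),("pushed",(-35.5,0,36)),("behind sink",(40,-40,22))):
    g=T(p,X);print(n,np.round(g,1),"tool delta",np.round(O.T@(g-pos),1))
yaw=np.arctan2(O[1,0],O[0,0]);print("rz needed",yaw-p[2])
E
python3 fit.py
```

```text
[ 560.55387295 -250.30443889    1.73827207] 99.59565347812583
[[-0.8, 2.8], [1.5, 3.9], [0.2, -0.4], [0.6, 0.2], [-0.2, -0.7], [2.3, -0.2], [-3.2, -0.4], [-1.1, -0.0]]
380 305 [ 652. -441.   24.]
415 300 [ 692. -441.   -0.]
440 330 [ 688. -428.   88.]
465 350 [ 757. -491.   -3.]
270 300 [ 545. -461.    2.]
265 330 [ 547. -472.   45.]
press start [ 575.6 -339.    36. ] tool delta [ 17.9  -3.4 195.7]
pushed [ 566.5 -285.3   36. ] tool delta [ 72.4  -4.7 195.6]
behind sink [ 593.3 -204.2   22. ] tool delta [148.8  33.6 209.6]
rz needed -0.02303464968113622
```

View pics/fit.png

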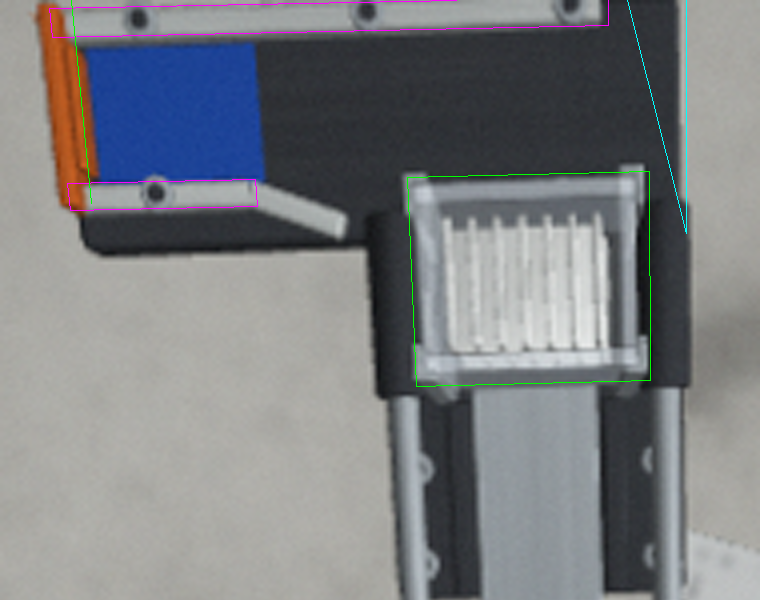

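The fit is good to about 1 mm and the mug is clear. I'll go down behind the thumb pad.

```bash
python3 -m inch '[{"dx":0.012,"dy":-0.0034,"dz":0,"rx":0,"ry":0,"rz":-0.023,"gripper":0},{"dx":0,"dy":0,"dz":0.039,"rx":0,"ry":0,"rz":0,"gripper":0},{"dx":0,"dy":0,"dz":0.039,"rx":0,"ry":0,"rz":0,"gripper":0},{"dx":0,"dy":0,"dz":0.039,"rx":0,"ry":0,"rz":0,"gripper":0},{"dx":0,"dy":0,"dz":0.039,"rx":0,"ry":0,"rz":0,"gripper":0},{"dx":0,"dy":0,"dz":0.039,"rx":0,"ry":0,"rz":0,"gripper":0},{"dx":0,"dy":0,"dz":0,"rx":0,"ry":0,"rz":0,"gripper":0},{"dx":0,"dy":0,"dz":0,"rx":0,"ry":0,"rz":0,"gripper":0}]'
cat > st.py <<'E'
from h import *
p=np.load("pose.npy");s=r.read_state();c,q=np.cos(p[2]),np.sin(p[2]);d=np.array(s["position"])-[p[0],p[1],0]
R=np.array([[c,q,0],[-q,c,0],[0,0,1]]);O=np.array(s["orientation"])
print("disp xyz",np.round(R@d,1),"F",np.round(R@s["wrist_force"],1),"yaw err",round(np.arctan2(O[1,0],O[0,0])-p[2],3),s["time_s"])
E
python3 st.py
```

```text
time_s: 5.7
position: [575.7, -344.7, 35.5]
orientation: [[-0.166, 0.986, -0.003], [0.986, 0.166, 0.002], [0.002, -0.002, -1.0]]
wrist_force: [0.8, 0.1, 1.5]
grip_width: -0.0
gripper_force: 0.0
disp xyz [-95.6   0.8  35.5] F [-0.  -0.8  1.5] yaw err -0.0 5.7
```

```bash
python3 -m inch '[{"dx":0.008,"dy":0,"dz":0,"rx":0,"ry":0,"rz":0,"gripper":0},{"dx":0.008,"dy":0,"dz":0,"rx":0,"ry":0,"rz":0,"gripper":0},{"dx":0.008,"dy":0,"dz":0,"rx":0,"ry":0,"rz":0,"gripper":0},{"dx":0.008,"dy":0,"dz":0,"rx":0,"ry":0,"rz":0,"gripper":0},{"dx":0.008,"dy":0,"dz":0,"rx":0,"ry":0,"rz":0,"gripper":0},{"dx":0.008,"dy":0,"dz":0,"rx":0,"ry":0,"rz":0,"gripper":0},{"dx":0.002,"dy":0,"dz":0,"rx":0,"ry":0,"rz":0,"gripper":0},{"dx":0,"dy":0,"dz":0,"rx":0,"ry":0,"rz":0,"gripper":0}]' | tail -3; python3 st.py
```

```text
wrist_force: [-1.2, -6.3, 5.2]
grip_width: 0.1
gripper_force: 3.2
disp xyz [-46.8  -0.8  38.8] F [-6.   2.2  5.2] yaw err 0.001 6.3667
```

```bash
python3 -m inch '[{"dx":0.004,"dy":0,"dz":0.001,"rx":0,"ry":0,"rz":0,"gripper":0},{"dx":0.003,"dy":0,"dz":0.001,"rx":0,"ry":0,"rz":0,"gripper":0},{"dx":0.002,"dy":0,"dz":0,"rx":0,"ry":0,"rz":0,"gripper":0},{"dx":0.001,"dy":0,"dz":0,"rx":0,"ry":0,"rz":0,"gripper":0},{"dx":0.001,"dy":0,"dz":0,"rx":0,"ry":0,"rz":0,"gripper":0},{"dx":0.001,"dy":0,"dz":0,"rx":0,"ry":0,"rz":0,"gripper":0},{"dx":0,"dy":0,"dz":0,"rx":0,"ry":0,"rz":0,"gripper":0},{"dx":0,"dy":0,"dz":0,"rx":0,"ry":0,"rz":0,"gripper":0}]' | tail -3; python3 st.py
```

```text
wrist_force: [1.1, -7.5, 4.2]
grip_width: -0.1
gripper_force: 3.8
disp xyz [-35.6  -1.   36.9] F [-7.6  0.2  4.2] yaw err 0.0 7.0333
```

```bash
python3 -m inch '[{"dx":0.001,"dy":0,"dz":0,"rx":0,"ry":0,"rz":0,"gripper":0},{"dx":0.001,"dy":0,"dz":0,"rx":0,"ry":0,"rz":0,"gripper":0},{"dx":0.001,"dy":0,"dz":0,"rx":0,"ry":0,"rz":0,"gripper":0},{"dx":0,"dy":0,"dz":0,"rx":0,"ry":0,"rz":0,"gripper":0},{"dx":0,"dy":0,"dz":0,"rx":0,"ry":0,"rz":0,"gripper":0},{"dx":0,"dy":0,"dz":0,"rx":0,"ry":0,"rz":0,"gripper":0},{"dx":0,"dy":0,"dz":0,"rx":0,"ry":0,"rz":0,"gripper":0},{"dx":0,"dy":0,"dz":0,"rx":0,"ry":0,"rz":0,"gripper":0}]' | tail -3; python3 st.py
python3 - <<'E'
from h import *
im,d=r.read_camera("scene");a=im[130:240,250:380,::-1];im,d=r.read_camera("wrist");b=cv2.resize(im[:400,100:500,::-1],(520,520))
cv2.imwrite("pics/v4.png",cv2.vconcat([cv2.resize(a,(400,338),interpolation=2)]));cv2.imwrite("pics/v5.png",b)
E
```

```text
wrist_force: [-0.5, -9.0, 4.7]
grip_width: -0.1
gripper_force: 4.6
disp xyz [-32.9  -1.   36.9] F [-8.8  2.   4.7] yaw err 0.0 7.7
```

View pics/v5.png

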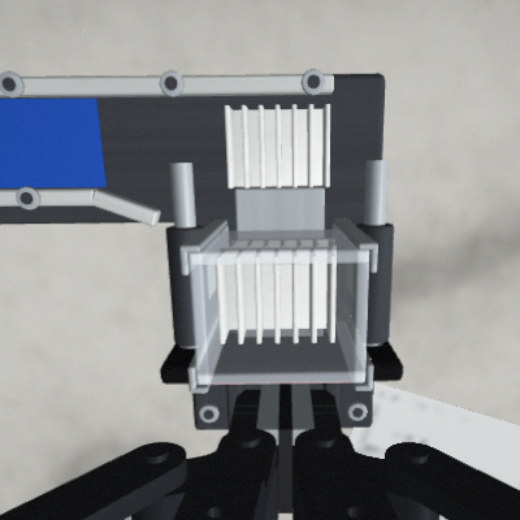

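Picture: the first heat sink is out on the shelf near the outer fence, with the blade behind it. There's no hard-stop force yet, so I'll press until it shows.

```bash
python3 -m inch '[{"dx":0.001,"dy":0,"dz":0,"rx":0,"ry":0,"rz":0,"gripper":0},{"dx":0.001,"dy":0,"dz":0,"rx":0,"ry":0,"rz":0,"gripper":0},{"dx":0.001,"dy":0,"dz":0,"rx":0,"ry":0,"rz":0,"gripper":0},{"dx":0,"dy":0,"dz":0,"rx":0,"ry":0,"rz":0,"gripper":0},{"dx":0,"dy":0,"dz":0,"rx":0,"ry":0,"rz":0,"gripper":0},{"dx":0,"dy":0,"dz":0,"rx":0,"ry":0,"rz":0,"gripper":0},{"dx":0,"dy":0,"dz":0,"rx":0,"ry":0,"rz":0,"gripper":0},{"dx":0,"dy":0,"dz":0,"rx":0,"ry":0,"rz":0,"gripper":0}]' | tail -3; python3 st.py
```

```text
wrist_force: [1.9, -24.8, -1.6]
grip_width: -0.1
gripper_force: 12.2
disp xyz [-32.6  -1.1  37.2] F [-24.8   2.3  -1.6] yaw err -0.0 8.4667
```

At the hard stop (25 N). Backing off steadily so the spring returns the plunger, then rising.

```bash
python3 -m inch '[{"dx":-0.006,"dy":0,"dz":0,"rx":0,"ry":0,"rz":0,"gripper":0},{"dx":-0.008,"dy":0,"dz":0,"rx":0,"ry":0,"rz":0,"gripper":0},{"dx":-0.009,"dy":0,"dz":0,"rx":0,"ry":0,"rz":0,"gripper":0},{"dx":-0.009,"dy":0,"dz":0,"rx":0,"ry":0,"rz":0,"gripper":0},{"dx":-0.009,"dy":0,"dz":0,"rx":0,"ry":0,"rz":0,"gripper":0},{"dx":-0.009,"dy":0,"dz":0,"rx":0,"ry":0,"rz":0,"gripper":0},{"dx":-0.01,"dy":0,"dz":0,"rx":0,"ry":0,"rz":0,"gripper":0},{"dx":-0.01,"dy":0,"dz":0,"rx":0,"ry":0,"rz":0,"gripper":0}]' | tail -3; python3 -m inch '[{"dx":-0.01,"dy":0,"dz":-0.01,"rx":0,"ry":0,"rz":0,"gripper":0},{"dx":0,"dy":0,"dz":-0.038,"rx":0,"ry":0,"rz":0,"gripper":0},{"dx":0,"dy":0,"dz":-0.038,"rx":0,"ry":0,"rz":0,"gripper":0},{"dx":0,"dy":0,"dz":-0.038,"rx":0,"ry":0,"rz":0,"gripper":0},{"dx":0,"dy":0.02,"dz":-0.036,"rx":0,"ry":0,"rz":0,"gripper":0},{"dx":0.02,"dy":0.03,"dz":0,"rx":0,"ry":0,"rz":0,"gripper":0},{"dx":0,"dy":0,"dz":0,"rx":0,"ry":0,"rz":0,"gripper":0},{"dx":0,"dy":0,"dz":0,"rx":0,"ry":0,"rz":0,"gripper":0}]' | tail -3; python3 st.py; python3 - <<'E'
from h import *
P=pose("wrist");im,d=r.read_camera("wrist");np.savez("w3.npz",R=P[1],c=P[2])
cv2.imwrite("pics/w3.png",cv2.resize(im[:210,120:390,::-1],None,fx=2.8,fy=2.8,interpolation=2))
p=np.load("pose.npy");c,q=np.cos(p[2]),np.sin(p[2])
for X in [(-65,33,51),(-65,-33,51),(38.5,0,29),(40,-40,22)]:
    print(X,(proj(P,[p[0]+c*X[0]-q*X[1],p[1]+q*X[0]+c*X[1],X[2]])-[120,0])*2.8)
E
```

```text
wrist_force: [0.7, -0.2, 0.1]
grip_width: -0.0
gripper_force: 0.0
wrist_force: [-1.1, 0.1, -0.4]
grip_width: 0.2
gripper_force: 0.0
disp xyz [-87.5 -50.7 194.2] F [ 0.3  1.1 -0.4] yaw err 0.001 9.8
(-65, 33, 51) [237.36773537 544.04944697]
(-65, -33, 51) [493.11391444 544.72466284]
(38.5, 0, 29) [360.7346966 120.7015395]
(40, -40, 22) [520.73346941 120.68750991]
```

View pics/w3.png

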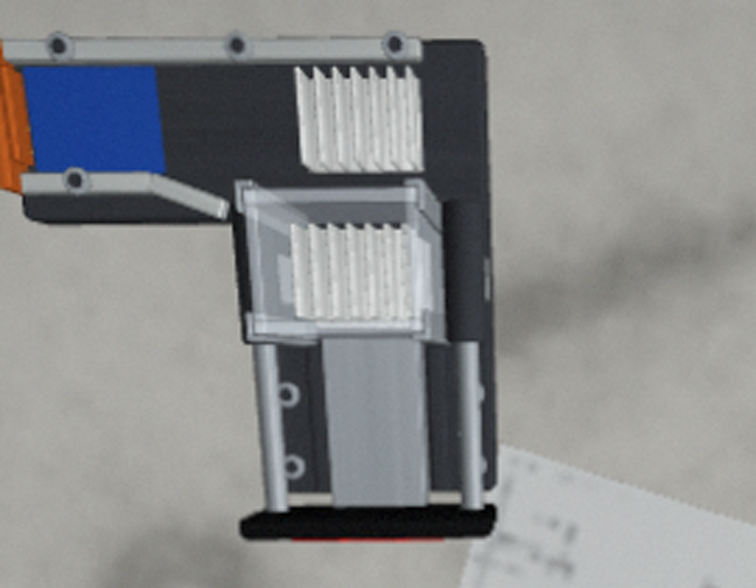

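Picture: the plunger is back out (plate edge at row ~540), the next sinks dropped, and the first sink is centred at (360,120), about x 38.5, y 0. I'll move to its −y side and go down.

```bash
python3 -m inch '[{"dx":0.032,"dy":0,"dz":0,"rx":0,"ry":0,"rz":0,"gripper":0},{"dx":0.032,"dy":0,"dz":0,"rx":0,"ry":0,"rz":0,"gripper":0},{"dx":0.032,"dy":0,"dz":0,"rx":0,"ry":0,"rz":0,"gripper":0},{"dx":0.031,"dy":0,"dz":0,"rx":0,"ry":0,"rz":0,"gripper":0},{"dx":0,"dy":0,"dz":0.035,"rx":0,"ry":0,"rz":0,"gripper":0},{"dx":0,"dy":0,"dz":0.035,"rx":0,"ry":0,"rz":0,"gripper":0},{"dx":0,"dy":0,"dz":0.035,"rx":0,"ry":0,"rz":0,"gripper":0},{"dx":0,"dy":0,"dz":0.025,"rx":0,"ry":0,"rz":0,"gripper":0}]' | tail -3;python3 -m inch '[{"dx":0,"dy":0,"dz":0.025,"rx":0,"ry":0,"rz":0,"gripper":0},{"dx":0,"dy":0,"dz":0.015,"rx":0,"ry":0,"rz":0,"gripper":0},{"dx":0,"dy":0,"dz":0,"rx":0,"ry":0,"rz":0,"gripper":0},{"dx":0,"dy":0,"dz":0,"rx":0,"ry":0,"rz":0,"gripper":0},{"dx":0,"dy":0,"dz":0,"rx":0,"ry":0,"rz":0,"gripper":0},{"dx":0,"dy":0,"dz":0,"rx":0,"ry":0,"rz":0,"gripper":0},{"dx":0,"dy":0,"dz":0,"rx":0,"ry":0,"rz":0,"gripper":0},{"dx":0,"dy":0,"dz":0,"rx":0,"ry":0,"rz":0,"gripper":0}]' | tail -3; python3 st.py
```

```text
wrist_force: [-0.3, 0.5, -0.1]
grip_width: 0.2
gripper_force: 0.0
wrist_force: [0.8, -0.3, 0.9]
grip_width: -0.1
gripper_force: 0.0
disp xyz [ 38.5 -50.2  25.2] F [-0.4 -0.7  0.9] yaw err -0.0 11.1833
```

```bash
python3 -m inch '[{"dx":0.001,"dy":0,"dz":0.003,"rx":0,"ry":0,"rz":0,"gripper":0},{"dx":0,"dy":-0.008,"dz":0,"rx":0,"ry":0,"rz":0,"gripper":0},{"dx":0,"dy":-0.006,"dz":0,"rx":0,"ry":0,"rz":0,"gripper":0},{"dx":0,"dy":-0.005,"dz":0,"rx":0,"ry":0,"rz":0,"gripper":0},{"dx":0,"dy":-0.005,"dz":0,"rx":0,"ry":0,"rz":0,"gripper":0},{"dx":0,"dy":-0.005,"dz":0,"rx":0,"ry":0,"rz":0,"gripper":0},{"dx":0,"dy":-0.005,"dz":0,"rx":0,"ry":0,"rz":0,"gripper":0},{"dx":0,"dy":-0.005,"dz":0,"rx":0,"ry":0,"rz":0,"gripper":0}]' | tail -3; python3 st.py;  python3 -m inch '[{"dx":0,"dy":-0.005,"dz":0,"rx":0,"ry":0,"rz":0,"gripper":0},{"dx":0,"dy":-0.005,"dz":0,"rx":0,"ry":0,"rz":0,"gripper":0},{"dx":0,"dy":-0.005,"dz":0,"rx":0,"ry":0,"rz":0,"gripper":0},{"dx":0,"dy":-0.005,"dz":0,"rx":0,"ry":0,"rz":0,"gripper":0},{"dx":0,"dy":-0.005,"dz":0,"rx":0,"ry":0,"rz":0,"gripper":0},{"dx":0,"dy":-0.003,"dz":0,"rx":0,"ry":0,"rz":0,"gripper":0},{"dx":0,"dy":0,"dz":0,"rx":0,"ry":0,"rz":0,"gripper":0},{"dx":0,"dy":0,"dz":0,"rx":0,"ry":0,"rz":0,"gripper":0}]' | tail -3; python3 st.py; python3 - <<'E'
from h import *
im,d=r.read_camera("wrist");cv2.imwrite("pics/w4.png",cv2.resize(im[:,:,::-1],None,fx=1.2,fy=1.2))
E
```

```text
wrist_force: [-1.3, -0.1, 1.1]
grip_width: 0.0
gripper_force: 0.1
disp xyz [ 39.7 -10.3  21.4] F [0.1 1.3 1.1] yaw err -0.001 11.85
wrist_force: [0.4, 1.5, -0.3]
grip_width: 0.2
gripper_force: 0.0
disp xyz [39.7 17.2 21.3] F [ 1.4 -0.7 -0.3] yaw err -0.001 12.5167
```

View pics/w4.png

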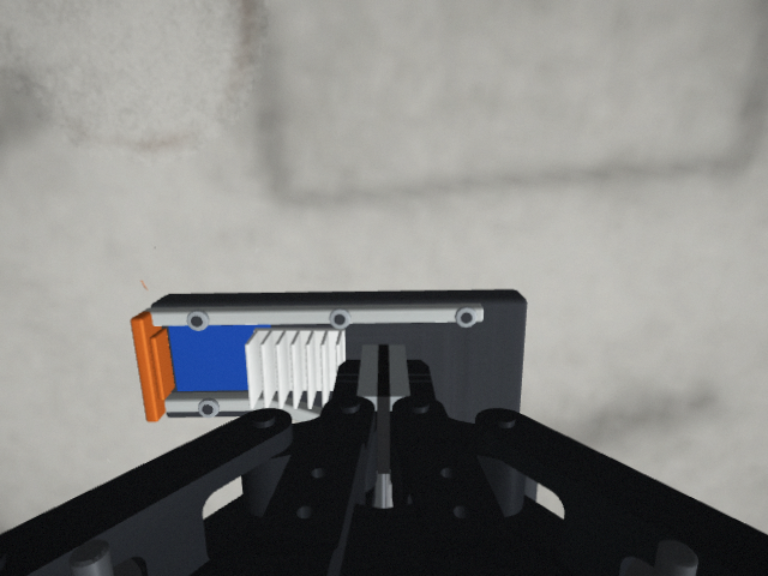

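Picture: the sink (247–345 px) is square and entering the nest lead-in, with about 25 mm left to the stop. Continuing, slower at the end.

```bash
python3 -m inch '[{"dx":0,"dy":-0.004,"dz":0,"rx":0,"ry":0,"rz":0,"gripper":0},{"dx":0,"dy":-0.004,"dz":0,"rx":0,"ry":0,"rz":0,"gripper":0},{"dx":0,"dy":-0.004,"dz":0,"rx":0,"ry":0,"rz":0,"gripper":0},{"dx":0,"dy":-0.004,"dz":0,"rx":0,"ry":0,"rz":0,"gripper":0},{"dx":0,"dy":-0.003,"dz":0,"rx":0,"ry":0,"rz":0,"gripper":0},{"dx":0,"dy":-0.002,"dz":0,"rx":0,"ry":0,"rz":0,"gripper":0},{"dx":0,"dy":0,"dz":0,"rx":0,"ry":0,"rz":0,"gripper":0},{"dx":0,"dy":0,"dz":0,"rx":0,"ry":0,"rz":0,"gripper":0}]' | tail -3; python3 st.py;  python3 -m inch '[{"dx":0,"dy":-0.001,"dz":0,"rx":0,"ry":0,"rz":0,"gripper":0},{"dx":0,"dy":-0.001,"dz":0,"rx":0,"ry":0,"rz":0,"gripper":0},{"dx":0,"dy":-0.001,"dz":0,"rx":0,"ry":0,"rz":0,"gripper":0},{"dx":0,"dy":-0.001,"dz":0,"rx":0,"ry":0,"rz":0,"gripper":0},{"dx":0,"dy":0,"dz":0,"rx":0,"ry":0,"rz":0,"gripper":0},{"dx":0,"dy":0,"dz":0,"rx":0,"ry":0,"rz":0,"gripper":0},{"dx":0,"dy":0,"dz":0,"rx":0,"ry":0,"rz":0,"gripper":0},{"dx":0,"dy":0,"dz":0,"rx":0,"ry":0,"rz":0,"gripper":0}]' | tail -3; python3 st.py; python3 - <<'E'
from h import *
im,d=r.read_camera("wrist");cv2.imwrite("pics/w5.png",cv2.resize(im[220:400,80:400,::-1],None,fx=2.4,fy=2.4))
E
```

```text
wrist_force: [0.2, 0.6, 0.4]
grip_width: -0.1
gripper_force: 0.0
disp xyz [39.8 38.3 21.3] F [ 0.6 -0.3  0.4] yaw err -0.001 13.2333
wrist_force: [-0.4, 0.7, 0.6]
grip_width: -0.1
gripper_force: 0.0
disp xyz [39.8 42.1 21.3] F [0.7 0.3 0.6] yaw err -0.0 13.9
```

View pics/w5.png

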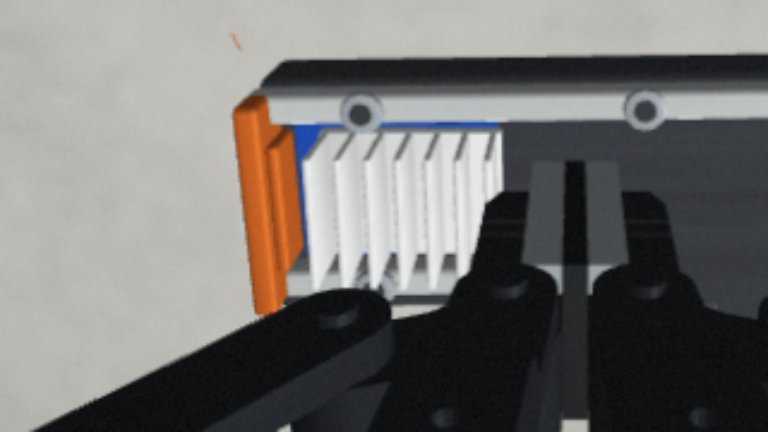

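Picture: the sink is in the nest and square, with a 2–4 mm gap to the orange stop (px ≈ 300). Pushing on until it touches.

```bash
python3 -m inch '[{"dx":0,"dy":-0.001,"dz":0,"rx":0,"ry":0,"rz":0,"gripper":0},{"dx":0,"dy":-0.001,"dz":0,"rx":0,"ry":0,"rz":0,"gripper":0},{"dx":0,"dy":-0.0005,"dz":0,"rx":0,"ry":0,"rz":0,"gripper":0},{"dx":0,"dy":-0.0005,"dz":0,"rx":0,"ry":0,"rz":0,"gripper":0},{"dx":0,"dy":0,"dz":0,"rx":0,"ry":0,"rz":0,"gripper":0},{"dx":0,"dy":0,"dz":0,"rx":0,"ry":0,"rz":0,"gripper":0},{"dx":0,"dy":0,"dz":0,"rx":0,"ry":0,"rz":0,"gripper":0},{"dx":0,"dy":0,"dz":0,"rx":0,"ry":0,"rz":0,"gripper":0}]' | tail -3; python3 st.py
```

```text
wrist_force: [-0.6, -0.1, -0.9]
grip_width: -0.1
gripper_force: 0.0
disp xyz [39.8 45.1 21.3] F [-0.   0.6 -0.9] yaw err -0.0 14.6167
```

```bash
python3 -m inch '[{"dx":0,"dy":-0.0005,"dz":0,"rx":0,"ry":0,"rz":0,"gripper":0},{"dx":0,"dy":-0.0005,"dz":0,"rx":0,"ry":0,"rz":0,"gripper":0},{"dx":0,"dy":-0.0005,"dz":0,"rx":0,"ry":0,"rz":0,"gripper":0},{"dx":0,"dy":-0.0005,"dz":0,"rx":0,"ry":0,"rz":0,"gripper":0},{"dx":0,"dy":0,"dz":0,"rx":0,"ry":0,"rz":0,"gripper":0},{"dx":0,"dy":0,"dz":0,"rx":0,"ry":0,"rz":0,"gripper":0},{"dx":0,"dy":0,"dz":0,"rx":0,"ry":0,"rz":0,"gripper":0},{"dx":0,"dy":0,"dz":0,"rx":0,"ry":0,"rz":0,"gripper":0}]' | tail -3; python3 st.py; python3 - <<'E'
from h import *
im,d=r.read_camera("wrist");cv2.imwrite("pics/w6.png",cv2.resize(im[220:400,80:400,::-1],None,fx=2.4,fy=2.4))
E
```

```text
wrist_force: [3.1, 0.7, 0.6]
grip_width: -0.4
gripper_force: 1.3
disp xyz [39.7 47.  21.4] F [ 0.2 -3.1  0.6] yaw err -0.0 15.2833
```

View pics/w6.png

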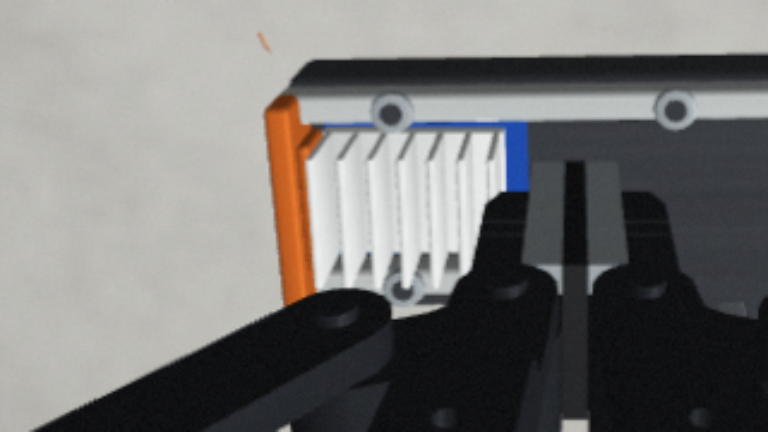

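Picture: the sink touches the orange stop (px ≈ 310), flat and square, with 3 N contact force. I'll back off, rise and hand in.

```bash
python3 -m inch '[{"dx":0,"dy":0.003,"dz":0,"rx":0,"ry":0,"rz":0,"gripper":0},{"dx":0,"dy":0.008,"dz":0,"rx":0,"ry":0,"rz":0,"gripper":0},{"dx":0,"dy":0.01,"dz":0,"rx":0,"ry":0,"rz":0,"gripper":0},{"dx":0,"dy":0,"dz":-0.03,"rx":0,"ry":0,"rz":0,"gripper":0},{"dx":0,"dy":0,"dz":-0.035,"rx":0,"ry":0,"rz":0,"gripper":0},{"dx":0,"dy":0,"dz":-0.035,"rx":0,"ry":0,"rz":0,"gripper":0},{"dx":0,"dy":0,"dz":-0.035,"rx":0,"ry":0,"rz":0,"gripper":0},{"dx":0,"dy":0,"dz":0,"rx":0,"ry":0,"rz":0,"gripper":0}]' | tail -3; python3 -c "
from h import *
P=pose('wrist');im,d=r.read_camera('wrist');p=np.load('pose.npy');c,q=np.cos(p[2]),np.sin(p[2])
ms=r.masks_of('sink_1_center','wrist')
for m in ms[:3]:
    b=m['bbox'];w=onz(P,b[0]+b[2]/2,b[1]+b[3]/2,25)-[p[0],p[1],0];print(round(m['p'],2),b,c*w[0]+q*w[1],-q*w[0]+c*w[1])
print(r.finish_job())"
```

```text
wrist_force: [0.8, 0.1, -0.4]
grip_width: 0.1
gripper_force: 0.0
0.9 [227.0, 202.4, 48.2, 36.9] 41.48797123238211 72.0041230204353
the job is handed in; nothing more can be done
None
```

The job is handed in: one heat sink was dispensed and pushed against the orange end stop in the nest, the plunger is back out, and the last measurement put the sink at about x 41, y 72 mm (target 40, 73); no verdict came back.

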